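# Widen the telescopic mandrel stand to its second hole and lay the ring mandrel in it

## Robot

A 7-joint arm with a two-finger parallel gripper is mounted at the origin on a cart in front of the work surface, level with it; the furniture and walls round the work are solid. World frame = base frame: x ahead of the robot, y to its left, z up, the work surface at z = 0. Lengths are in mm, angles in rad, forces in N, time in s.
With the tool pointing down it reaches from about 400 to 875 mm from the base axis. Payload 4.4 kg.
Tool frame: the origin (TCP) lies on the centre line of the jaws, within the pads' length; the fingertips stand 19 mm ahead of it and the grasp point (between the pads) is the TCP; z points along the fingers, y is the line along which they close (so a half turn about z gives the same grasp; the last joint's range is limited). The gripper opens to 85 mm and grips with 20 to 120 N. Pads are 22 mm wide; open, the fingers measure 114 mm over their backs; the gripper's body (76 mm by 85 mm) begins 54 mm behind the grasp point. The pads swing forward as they close: fully open they stand 13 mm farther back than shut.
Start: joints at [1.198, 0.628, 0.038, 1.517, -0.027, 0.996, -0.02], TCP at [196.333, -619.654, 250.313] pointing down, gripper open.
Joint ranges: [-3.06, 3.06], [-0.37, 2.12], [-1.25, 1.32], [0.18, 2.47], [-1.1, 4.24], [0.23, 1.98], [-2.94, 2.94]. Speed limits (rad/s): [2.57, 2.57, 3.14, 3.14, 3.14, 3.14, 3.14].

## Interface

Orientations are given as [roll, pitch, yaw] about the fixed x, y, z axes, in that order (R = Rz(yaw) Ry(pitch) Rx(roll)).
In Python, from cell import ctrl, viewer, silhouettes gives the robot as it stands.
- The arm moves only by the shell command python3 -m creep 'ROWS'. ROWS is JSON, a list of rows, each an object with "jaw": the gripper command: -1 is shut, 1 is fully open, values between are in proportion; "xyz": the shift along the tool's x, y, z in mm, a list of three; "angular": the turn, a rotation vector about the tool's x, y, z in rad, a list of three. In form: [{"jaw": jaw, "xyz": [tx, ty, tz], "angular": [rx, ry, rz]}, ...]. A call has 1 to 12 rows; each row is the pose to reach, as a shift and turn from the pose commanded when the call began, along the tool's axes at that moment; what a row does not reach only later rows make up. A row lasts 1/8 s, in which the tool goes at most 62.5 mm and 10.7 degrees, less where a joint would pass 70% of its speed; a pose out of reach is approached as far as the arm can. A call with a gripper value outside its range is refused whole. The fingers move at their own pace and stop on an object; the grip force is fixed at half the most. Time passes only in rows, so rows that repeat a pose let the fingers close. It gives the time, the measured TCP pose, the force, the opening and the grip force at its end, in the units of the state.
- ctrl.read_state(): the state, without advancing time (a new reading comes with each control period).
- viewer.get_image(name): name is "scene" or "top" or "wrist"; returns (picture, depth): 480x640x3 uint8, red, green, blue; 480x640 float32, mm along the optical axis (not along the pixel's ray), 0 where there is no reading.
- viewer.camera_model(name): a dict with "fx", "fy", "cx", "cy" (pixels), "T" (4x4, takes a point from camera to world coordinates). Camera axes: x right, y down, z forward; pixel columns grow to the right and rows downward; lengths in mm; the calibration is good to about 2 mm. A picture is of the moment at which its call begins: read the wrist's pose just before it. camera_model takes no time and is no camera call; for the wrist camera it gives the pose at the moment of the call.
- ctrl.finish_job(): hands the job in; it is judged then, once.
Trained networks look in the newest picture that a camera, given by its name, has taken for a name from the list of things; names that differ only in an ending like _2 or _b are one class to them, and where a whole thing is asked for, a point or a joint stands for the part that bears it (a point fixed in the world has none). Each returns a list of dicts, best first, with "score" (0 to 1); they miss things now and then, are a little off and sometimes report something else, mostly with a low value. They report only what shows in the picture. A call takes as long as a camera call.
- silhouettes(camera, target): "pixels" (480x640 bool, what is visible of it) and "xy" ([column, row] in pixels, amid what is visible of it).
The state is a dict: "clock": time; "qpos": joint angles; "qd": joint speeds; "tau": joint torques, N m; "eef_pos": TCP position; "tool_rot": TCP orientation; "force": force on the tool from outside, world axes, zero at the start; "torque": the same for the moment, N m; "width": finger opening in mm; "gripper_force": force on a finger pad.
Only numpy, scipy, OpenCV 4.12 (cv2) and the standard library are available. Lean on these libraries where they do the work, as an engineer would, in place of code of your own. Each camera call takes 0.05 s, during which the arm holds its last target. There are 200 camera calls.

## Task

Widen the mandrel stand on the bench: press its brass spring button flush and slide the red sleeve, with its fork, away from the fixed fork until the button pops up in the sleeve's second hole, gently and without forcing anything. Then lay the steel ring mandrel in the two forks, lengthwise along the stand and roughly centred between the forks, let go of it, and leave the other things on the bench where they are.

Things in the scene. Friction and masses are not known exactly. Their poses are not given: they have to be found in the camera images.
- stand: Telescopic stand fixed on the bench: dark base plate 300 (along x) x 60 x 10 mm, carrying a level 22 mm square bare tube, its centre 30 mm up. Origin: centre of the plate's underside; z up; x runs along the tube from the fixed fork (x = -125 mm) to the end bracket (129 to 143 mm, 47 mm tall). The red sleeve, 28 mm square, 142 mm long, top face at z = 44 mm, slides on the tube
- sleeve (a joint): Slide of the red sleeve along the stand's +x, m: about 0 at the start (locked, button in the first hole). Its second hole, in a dark strip set by hand, is 50 to 70 mm to the -x side of the first: slide until the button catches. 1 mm of play each way in a hole; end stops -0.002 and 0.082. Drag 2 to 5 N. Above a few cm/s the button may skip the hole. Holes 16 mm square, wall 2 mm
- button (a joint): How far the spring button is pressed, m: 0 = up, top 8 mm above the sleeve's top face; 0.008 = flush with it; about 0.010 = held down under the wall between the holes. Spring 2 N at 0, 4 N when flush. When up, its straight sides lock the sleeve; when flush, its round head is cammed under the wall as the sleeve is pushed
- button_top (a point): Top of the brass button, a 14 mm round pin with a domed head that stands up through the sleeve's hole at stand x = -10 mm, y = 0; 52 mm above the bench when up. It moves only up and down
- sleeve_fork (a point): Bottom of the sleeve fork's V, 60 mm above the bench, 26 mm to the +x side of the first hole; moves with the sleeve. Each fork is a dark block 16 mm thick along x, 44 mm wide, with a 90 degree V open upward, prong tops at 78 mm. Its upright near face (44 to 72 mm up) is 18 mm from the first hole's centre: a finger that presses the button can push it
- fixed_fork (a point): Bottom of the fixed fork's V, mid-thickness, 60 mm above the bench, at stand x = -125 mm. With the sleeve in its second hole the forks are 191 to 211 mm apart and the middle between them lies at about stand x = -25 mm
- mandrel: Steel ring mandrel lying on the bench, a round bar 292 mm long, 0.25 to 0.45 kg: 25 mm thick over the first 82 mm, then tapering to 12 mm at the thin end. Origin: centre of the thick end's face; its z axis runs along the bar to the thin end. An open red case stands behind it, beside the stand: carry things across about 0.2 m up
- mandrel_mid (a point): Balance point of the mandrel, on its axis, 115 mm from the thick end and 177 mm from the thin end; the bar is 23 mm thick here. Same axes as the mandrel (z along the bar to the thin end). In both forks it lies about 75 mm above the bench
- emery: Brown sanding block, 53 x 95 x 29 mm, a bystander; origin under its centre
- tape: Roll of masking tape, 98 mm across, 24 mm tall, a bystander; origin under its centre
- jar: Glass spice jar with a red lid, 47 mm across, 97 mm tall, a bystander; origin under its centre
- cutters: Small side cutters with red grips, 125 x 35 x 11 mm, a bystander; origin under the centre

How it is judged:
By the outcome, as a careful person would: the job done as asked, in the order asked, and still so for the second after the job is handed in, with the robot touching nothing.
It also fails if it takes over 58 s, if anything falls off the work surface, if the arm or the gripper's body presses on something with over 40 N, if the wrist force passes 120 N, or if a joint passes its speed limit or range.

## Working session

There is one attempt and no reset: what is moved stays moved. The work goes in short steps, Python scripts to look and compute and a shell command to move; the robot and the scene stay as the last step left them, time stands still between calls to the robot, and variables do not carry over. Pictures are saved under pics/ and viewed, at most 10 in all, crops included, and the job is handed in when it is done.

```bash
ls; mkdir -p pics; cat > h.py <<'E'
import numpy as np, cv2
from cell import ctrl, viewer, silhouettes
def cloud(cam,d,mask=None):
    m=viewer.camera_model(cam); ok=d>0
    if mask is not None: ok=ok&mask
    v,u=np.nonzero(ok); z=d[v,u]
    p=np.c_[(u-m['cx'])/m['fx']*z,(v-m['cy'])/m['fy']*z,z,np.ones(len(z))]
    return (p@np.array(m['T']).T)[:,:3]
def save(n,im): cv2.imwrite(f'pics/{n}.png',im[:,:,::-1])
E
python3 - <<'E'
from h import *
s=ctrl.read_state(); print({k:np.round(s[k],3).tolist() for k in s})
for c in ['top','scene']:
    im,d=viewer.get_image(c); save(c+'0',im)
    for t in ['stand','sleeve','button','mandrel','sleeve_fork','emery','tape','jar','cutters']:
        r=silhouettes(c,t)
        for q in r[:1]:
            p=cloud(c,d,q['pixels'])
            if len(p)<5: continue
            rc=cv2.minAreaRect(p[:,:2].astype(np.float32))
            print(c,t,round(q['score'],2),np.round(q['xy']),len(p),np.round(np.median(p,0)),'rect',np.round(rc[0]),np.round(rc[1]),round(rc[2]), 'z',np.round(np.percentile(p[:,2],[2,98])))
E
```

```text
pics
{'clock': 0.0, 'qpos': [1.198, 0.629, 0.038, 1.518, -0.027, 0.996, -0.02], 'qd': [0.001, 0.001, -0.0, 0.0, -0.002, -0.001, -0.0], 'tau': [0.001, -56.34, 1.227, -19.344, 0.011, 0.011, -0.0], 'eef_pos': [196.155, -619.078, 249.398], 'tool_rot': [-3.14, 0.0, 0.307], 'force': [0.022, 0.034, -0.477], 'torque': [-0.015, 0.013, -0.004], 'gripper_force': 0.0, 'width': 85.591}
top stand 0.84 [414. 211.] 2917 [ 582. -149.   38.] rect [ 586. -154.] [ 62. 299.] 6 z [ 6. 76.]
top sleeve 0.74 [429. 213.] 747 [ 589. -186.   45.] rect [ 588. -190.] [ 43. 143.] 5 z [23. 78.]
top mandrel 0.78 [318. 265.] 1040 [457.  75.  18.] rect [457.  54.] [ 24. 292.] 4 z [ 0. 26.]
top sleeve_fork 0.82 [428. 210.] 712 [ 587. -186.   45.] rect [ 586. -190.] [ 44. 144.] 2 z [23. 78.]
top emery 0.7 [438. 285.] 934 [ 416. -207.   28.] rect [ 415. -212.] [103.  55.] 82 z [ 1. 33.]
top tape 0.78 [216. 180.] 836 [635. 331.  23.] rect [634. 334.] [ 99. 103.] 9 z [-3. 28.]
top jar 0.92 [256. 228.] 465 [548. 217.  96.] rect [551. 223.] [45. 45.] 17 z [ 11. 101.]
top cutters 0.7 [194. 276.] 428 [424. 386.   8.] rect [423
[... 216 characters left out ...]
1.] 88 z [-0. 75.]
scene button 0.48 [402. 326.] 1552 [ 581. -189.   43.] rect [ 586. -177.] [191.  64.] 84 z [17. 75.]
scene mandrel 0.69 [279. 269.] 1073 [452.  63.  16.] rect [455.  70.] [ 31. 319.] 3 z [ 5. 23.]
scene sleeve_fork 0.63 [399. 325.] 1626 [ 581. -188.   42.] rect [ 597. -176.] [195.  85.] 84 z [14. 75.]
scene emery 0.88 [328. 384.] 1914 [ 409. -217.   26.] rect [ 418. -203.] [111.  64.] 83 z [-1. 29.]
scene tape 0.87 [299. 176.] 588 [641. 344.  19.] rect [617. 320.] [203.  99.] 41 z [-2. 25.]
scene jar 0.67 [283. 201.] 837 [542. 207.  61.] rect [548. 222.] [47. 45.] 21 z [ 4. 97.]
scene cutters 0.59 [215. 195.] 168 [421. 379.   7.] rect [421. 385.] [119.  30.] 78 z [ 3. 11.]
```

```bash
python3 - <<'E'
import cv2
a=cv2.imread('pics/top0.png');cv2.imwrite('pics/t1.png',cv2.resize(a[140:320,160:500],None,fx=2.35,fy=2.35))
E
```

```text
(no output)
```

View pics/t1.png

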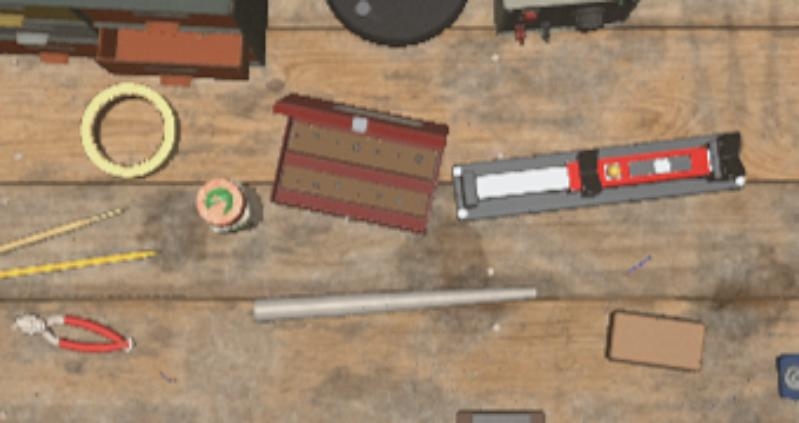

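View pics/scene0.png

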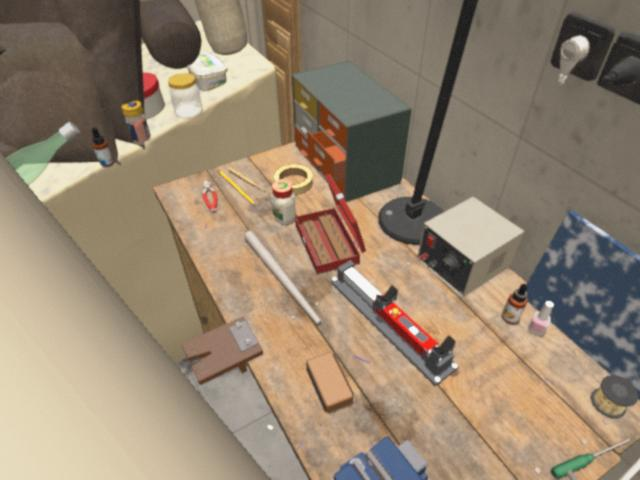

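The top crop shows the fixed fork on the right (735,157), the sleeve fork (590,173), the button (613,172), the dark strip with the second hole (660,165) and the end bracket on the left. The mandrel lies thick end left (260,308), thin end (535,293). So stand +x is about world +y. The scene view shows the same, with a clear bench around the stand. I'll move above the button.

```bash
python3 -m creep '[{"jaw":-1,"xyz":[509,-316,60],"angular":[0,0,0.2]},{"jaw":-1,"xyz":[509,-316,60],"angular":[0,0,0.2]},{"jaw":-1,"xyz":[509,-316,60],"angular":[0,0,0.2]},{"jaw":-1,"xyz":[509,-316,60],"angular":[0,0,0.2]},{"jaw":-1,"xyz":[509,-316,60],"angular":[0,0,0.2]},{"jaw":-1,"xyz":[509,-316,60],"angular":[0,0,0.2]},{"jaw":-1,"xyz":[509,-316,60],"angular":[0,0,0.2]},{"jaw":-1,"xyz":[509,-316,60],"angular":[0,0,0.2]},{"jaw":-1,"xyz":[509,-316,60],"angular":[0,0,0.2]},{"jaw":-1,"xyz":[509,-316,60],"angular":[0,0,0.2]},{"jaw":-1,"xyz":[509,-316,60],"angular":[0,0,0.2]},{"jaw":-1,"xyz":[509,-316,60],"angular":[0,0,0.2]}]' | tail -c 600
cat > m.py <<'E'
from h import *
import sys
im,d=viewer.get_image('wrist'); save(sys.argv[1],im)
np.savez('w.npz',im=im,d=d)
P=np.full((480,640,3),np.nan); P[d>0]=cloud('wrist',d)
hsv=cv2.cvtColor(im,cv2.COLOR_RGB2HSV).astype(int); H,S,V=hsv[...,0],hsv[...,1],hsv[...,2]
Z=P[...,2]
def rep(n,m):
    if m.sum()<10: print(n,m.sum());return
    p=P[m]; r=cv2.minAreaRect(p[:,:2].astype(np.float32)); print(n,m.sum(),np.round(p.mean(0),1),'rect',np.round(r[0],1),np.round(r[1],1),round(r[2],1),'z',np.round(np.percentile(p[:,2],[2,50,98]),1))
rep('redtop',((H<8)|(H>172))&(S>150)&(Z>40)&(Z<48))
rep('brass',(H>14)&(H<35)&(S>110)&(Z>40)&(Z<60))
rep('forktops',(V<90)&(Z>73)&(Z<84))
for t in ['button','sleeve','stand','mandrel']:
    for q in silhouettes('wrist',t)[:1]:
        print(t,round(q['score'],2),np.round(q['xy'])); rep(t,q['pixels']&(d>0))
E
python3 m.py w1
```

```text
clock: 2.5
eef_pos: [585.6, -165.6, 190.3]
tool_rot: [3.141, 0.001, 0.106]
force: [-0.7, -0.4, -0.7]
width: 0.3
gripper_force: 0.0
redtop 5273 [ 593.  -184.6   44.1] rect [ 597.3 -111.4] [300.4  56.8] 83.9 z [41.1 44.2 45.9]
brass 351 [ 587.7 -163.9   49.7] rect [ 587.  -163.9] [12.9 12.6] 50.0 z [43.8 50.2 52.5]
forktops 1881 [ 596.3 -177.8   76.5] rect [ 592.5 -140.5] [295.   61.2] 89.2 z [73.2 76.6 82.5]
button 0.92 [316. 226.]
button 360 [ 587.8 -163.7   49.5] rect [ 586.9 -163.9] [12.6 13. ] 9.9 z [42.8 50.1 52.5]
sleeve 0.64 [346. 225.]
sleeve 10779 [ 590.8 -185.3   47.2] rect [ 586.9 -189.3] [ 59.9 151.5] 12.2 z [17.4 44.4 77.3]
stand 0.58 [301. 216.]
stand 36199 [ 591.  -155.2   33.7] rect [ 575.9 -156.6] [ 79.2 342.5] 6.4 z [ 7.9 41.  76.6]
mandrel 0.74 [ 82. 347.]
mandrel 4573 [463.5   2.1  14.6] rect [493.2 -48.2] [ 85.  254.2] 31.8 z [ 0.1 14.6 20.4]
```

View pics/w1.png

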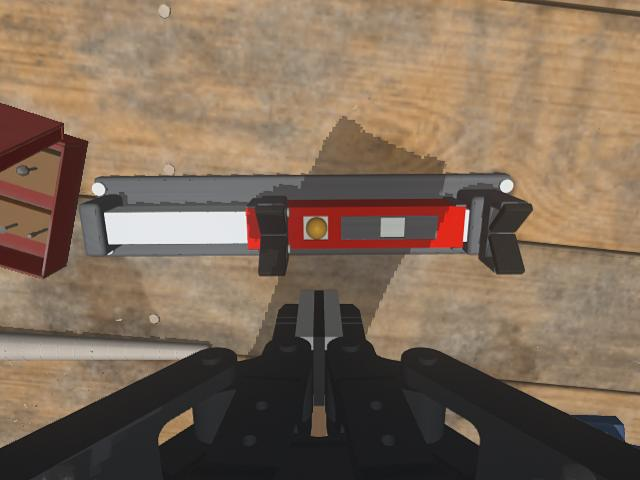

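The wrist view shows the button at (316,228), the second hole at (392,227) in the dark strip, the sleeve fork at (270,235) and the fixed fork at (505,235). The stand is aligned with the tool.

```bash
python3 - <<'E'
from h import *
m=viewer.camera_model('wrist');T=np.array(m['T'])
def px(u,v,z):
    r=T[:3,:3]@np.array([(u-m['cx'])/m['fx'],(v-m['cy'])/m['fy'],1]); return T[:3,3]+r*(z-T[2,3])/r[2]
w=np.load('w.npz');im=w['im'].astype(int)
red=((im[...,0]>150)&(im[...,1]<70)&(im[...,2]<70)).astype(np.uint8)
n,l,st,c=cv2.connectedComponentsWithStats(red)
k=[i for i in range(1,n) if st[i,4]>200]; print(st[k])
mm=np.isin(l,[i for i in k if 290<c[i][0]<475]);v,u=np.nonzero(mm)
p=np.array([px(a,b,44) for a,b in zip(u,v)]);r=cv2.minAreaRect(p[:,:2].astype(np.float32));print(r)
print('hole1',px(315.5,228,44),'hole2',px(392.5,227,44),px(380,227,44),px(405,227,44),'button',px(316,228,52))
print('dist',np.linalg.norm(px(315.5,228,44)-px(392.5,227,44)))
print('fork near face top edge',px(287,200,72), px(287,265,72), px(290,228,44))
E
```

```text
[[ 326  207  122    8  317]
 [ 348  206  118   42 1335]
 [ 246  209   14   40  237]]
((592.6267700195312, -214.74990844726562), (27.604267120361328, 90.19644165039062), 5.973869323730469)
hole1 [ 586.40532038 -163.21115719   44.        ] hole2 [ 592.31556298 -213.23270553   44.        ] [ 591.46485953 -205.10043361   44.        ] [ 593.16629505 -221.36525108   44.        ] button [ 588.43289631 -163.37381586   52.        ]
dist 50.36949736950702
fork near face top edge [ 608.21314807 -144.64494427   72.        ] [ 568.80919049 -147.9811272    72.        ] [ 584.66917198 -146.61428067   44.        ]
```

```bash
python3 -m creep '[{"jaw":-1,"xyz":[2,-3,50],"angular":[0,0,0]},{"jaw":-1,"xyz":[2,-3,90],"angular":[0,0,0]},{"jaw":-1,"xyz":[2,-3,105],"angular":[0,0,0]},{"jaw":-1,"xyz":[2,-3,114],"angular":[0,0,0]},{"jaw":-1,"xyz":[2,-3,114],"angular":[0,0,0]},{"jaw":-1,"xyz":[2,-3,114],"angular":[0,0,0]}]' | tail -c 300
python3 - <<'E'
from h import *
im,d=viewer.get_image('wrist');save('w2',im[100:400,150:550])
E
```

```text
clock: 3.5
eef_pos: [588.8, -161.8, 77.7]
tool_rot: [3.141, -0.002, 0.107]
force: [0.1, -0.4, 1.0]
width: -0.0
gripper_force: 0.0
```

View pics/w2.png

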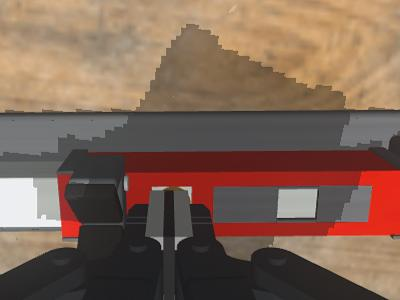

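The fingertips hang over the button (crop 172,188), with a gap to the fork face at (125,185). Next I press down in small steps.

```bash
python3 -m creep '[{"jaw":-1,"xyz":[-1,0,4],"angular":[0,0,0]},{"jaw":-1,"xyz":[-1,0,7],"angular":[0,0,0]},{"jaw":-1,"xyz":[-1,0,10],"angular":[0,0,0]},{"jaw":-1,"xyz":[-1,0,12],"angular":[0,0,0]},{"jaw":-1,"xyz":[-1,0,12],"angular":[0,0,0]},{"jaw":-1,"xyz":[-1,0,12],"angular":[0,0,0]}]' | tail -c 300
```

```text
clock: 4.3
eef_pos: [587.0, -161.7, 64.5]
tool_rot: [3.141, -0.0, 0.107]
force: [0.1, 0.4, 3.7]
width: -0.2
gripper_force: 1.7
```

```bash
python3 -m creep '[{"jaw":-1,"xyz":[0,0,1],"angular":[0,0,0]},{"jaw":-1,"xyz":[0,0,1],"angular":[0,0,0]},{"jaw":-1,"xyz":[0,0,1],"angular":[0,0,0]}]' | tail -c 300
```

```text
clock: 4.68
eef_pos: [586.9, -161.7, 63.4]
tool_rot: [3.141, -0.0, 0.107]
force: [0.0, -0.6, 3.5]
width: -0.1
gripper_force: 1.8
```

```bash
python3 -m creep '[{"jaw":-1,"xyz":[0,-1,0.4],"angular":[0,0,0]},{"jaw":-1,"xyz":[0,-2,0.4],"angular":[0,0,0]},{"jaw":-1,"xyz":[0,-3,0.4],"angular":[0,0,0]},{"jaw":-1,"xyz":[0,-4,0.4],"angular":[0,0,0]},{"jaw":-1,"xyz":[0,-5,0.4],"angular":[0,0,0]},{"jaw":-1,"xyz":[0,-6,0.4],"angular":[0,0,0]},{"jaw":-1,"xyz":[0,-7,0.4],"angular":[0,0,0]}]' | tail -c 300
```

```text
clock: 5.55
eef_pos: [586.3, -155.4, 63.1]
tool_rot: [3.14, -0.001, 0.106]
force: [0.9, -3.5, 4.0]
width: 0.1
gripper_force: 3.3
```

```bash
python3 -m creep '[{"jaw":-1,"xyz":[0,-2,0],"angular":[0,0,0]},{"jaw":-1,"xyz":[0,-4,0],"angular":[0,0,0]},{"jaw":-1,"xyz":[0,-6,0],"angular":[0,0,0]},{"jaw":-1,"xyz":[0,-8,0],"angular":[0,0,0]},{"jaw":-1,"xyz":[0,-10,0],"angular":[0,0,0]},{"jaw":-1,"xyz":[0,-10,0],"angular":[0,0,0]}]' | tail -c 300
python3 - <<'E'
from h import *
im,d=viewer.get_image('wrist');save('w3',im[100:400,150:550])
E
```

```text
clock: 6.3
eef_pos: [584.9, -143.3, 63.0]
tool_rot: [-3.14, 0.0, 0.108]
force: [-0.0, -1.0, 6.8]
width: -0.1
gripper_force: 3.4
```

View pics/w3.png

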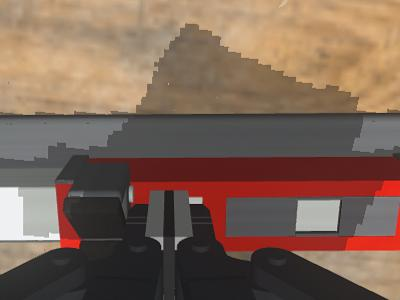

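The fork has stayed against the finger while the strip hole shifted, so the sleeve has moved about 11 mm. I'll ease the downward pressure and continue.

```bash
python3 -m creep '[{"jaw":-1,"xyz":[0,-2,-1],"angular":[0,0,0]},{"jaw":-1,"xyz":[0,-4,-1.2],"angular":[0,0,0]},{"jaw":-1,"xyz":[0,-6,-1.2],"angular":[0,0,0]},{"jaw":-1,"xyz":[0,-8,-1.2],"angular":[0,0,0]},{"jaw":-1,"xyz":[0,-10,-1.2],"angular":[0,0,0]},{"jaw":-1,"xyz":[0,-12,-1.2],"angular":[0,0,0]},{"jaw":-1,"xyz":[0,-14,-1.2],"angular":[0,0,0]},{"jaw":-1,"xyz":[0,-16,-1.2],"angular":[0,0,0]},{"jaw":-1,"xyz":[0,-18,-1.2],"angular":[0,0,0]},{"jaw":-1,"xyz":[0,-20,-1.2],"angular":[0,0,0]},{"jaw":-1,"xyz":[0,-22,-1.2],"angular":[0,0,0]},{"jaw":-1,"xyz":[0,-22,-1.2],"angular":[0,0,0]}]' | tail -c 300
cat > k.py <<'E'
from h import *
im,d=viewer.get_image('wrist')
m=viewer.camera_model('wrist');T=np.array(m['T'])
P=np.full((480,640,3),np.nan); P[d>0]=cloud('wrist',d)
s=np.array([-.1045,.9945]); b=np.array([587.3,-163.7])
X=(P[...,:2]-b)@s; Y=(P[...,:2]-b)@np.array([s[1],-s[0]])
I=im.astype(int); red=(I[...,0]>110)&(I[...,1]<60)&(I[...,2]<60)&(P[...,2]>40)&(P[...,2]<48)&(abs(Y)<16)
f=(P[...,2]>73)&(P[...,2]<81)&(abs(Y)<24)&(abs(Y)>8)&(X>5)&(X<110)
h=(P[...,2]<43)&(P[...,2]>38)&(abs(Y)<7)&(X<0)&(X>-90)
br=(I[...,0]-I[...,2]>60)&(I[...,1]-I[...,2]>30)&(abs(X)<10)&(abs(Y)<10)
for n,q in [('red',red),('forktop',f),('hole',h),('brass',br)]:
    print(n,q.sum(), np.round(np.percentile(X[q],[2,50,98]),1) if q.sum() else '', np.round(np.percentile(P[...,2][q],[5,95]),1) if q.sum() else '')
save('k',im)
E
python3 k.py
```

```text
clock: 7.85
eef_pos: [582.9, -122.2, 64.2]
tool_rot: [-3.141, -0.0, 0.107]
force: [-0.6, -1.1, -0.2]
width: -0.1
gripper_force: 0.3
red 10908 [-57.3 -13.   81.8] [43.2 45.1]
forktop 2029 [36.  60.1 71.6] [73.5 79.8]
hole 2851 [-77.5 -62.3  -5.8] [40.2 42.3]
brass 0
```

```bash
python3 - <<'E'
import cv2
cv2.imwrite('pics/w4.png',cv2.imread('pics/k.png')[150:400,100:550])
E
```

```text
(no output)
```

View pics/w4.png

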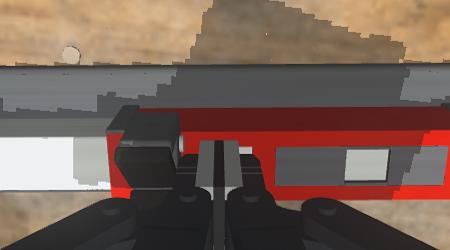

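The second hole is at crop (367,165) and the first hole, now empty, peeks out beside the finger at (245,150). The fork is still against the finger. I'll compute the remaining distance.

```bash
cat > g.py <<'E'
from h import *
import sys
def px(u,v,z):
    m=viewer.camera_model('wrist');T=np.array(m['T'])
    r=T[:3,:3]@np.array([(u-m['cx'])/m['fx'],(v-m['cy'])/m['fy'],1]); return T[:3,3]+r*(z-T[2,3])/r[2]
s=np.array([-.1045,.9945]); b=np.array([587.3,-163.7])
def X(u,v,z): return round(float((px(u,v,z)[:2]-b)@s),1)
E
python3 - <<'E'
from g import *
print('hole2 -edge,+edge',X(490,315,44),X(444,315,44),'hole1 edge',X(352,301,44),'finger', (ctrl.read_state()['eef_pos'][:2]-b)@s, 'fork face', X(281,290,72))
E
```

```text
hole2 -edge,+edge -20.7 -3.7 hole1 edge 30.4 finger 41.73420569221574 fork face 53.6
```

```bash
python3 -m creep '[{"jaw":-1,"xyz":[0,-2,-1],"angular":[0,0,0]},{"jaw":-1,"xyz":[0,-4,-1],"angular":[0,0,0]},{"jaw":-1,"xyz":[0,-6,-1],"angular":[0,0,0]},{"jaw":-1,"xyz":[0,-7,-1],"angular":[0,0,0]},{"jaw":-1,"xyz":[0,-8,-1],"angular":[0,0,0]},{"jaw":-1,"xyz":[0,-9,-1],"angular":[0,0,0]},{"jaw":-1,"xyz":[0,-10,-1],"angular":[0,0,0]},{"jaw":-1,"xyz":[0,-10.5,-1],"angular":[0,0,0]},{"jaw":-1,"xyz":[0,-11,-1],"angular":[0,0,0]},{"jaw":-1,"xyz":[0,-11,-1],"angular":[0,0,0]}]' | tail -c 300
python3 - <<'E'
from h import *
import subprocess
im,d=viewer.get_image('wrist');save('w5',im[150:400,100:550])
P=np.full((480,640,3),np.nan); P[d>0]=cloud('wrist',d)
b=np.array([587.3,-163.7]);q=np.hypot(P[...,0]-b[0],P[...,1]-b[1])<4
print(q.sum(),np.nanmedian(P[q],0),np.median(im[q],0))
E
```

```text
clock: 9.15
eef_pos: [581.5, -111.9, 65.1]
tool_rot: [-3.142, -0.0, 0.107]
force: [-0.2, 0.0, 0.2]
width: -0.0
gripper_force: 0.0
363 [ 587.71650929 -163.36666069   51.27587962] [180. 135.  53.]
```

View pics/w5.png

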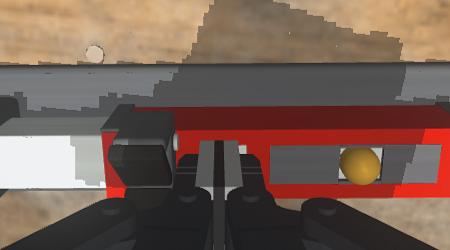

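The button is up, brass-coloured, in the second hole (crop 360,166) and its top measures about 51 mm. Next: retreat upward and go look at the mandrel.

```bash
python3 -m creep '[{"jaw":-1,"xyz":[0,2,-60],"angular":[0,0,0]},{"jaw":-1,"xyz":[0,2,-120],"angular":[0,0,0]},{"jaw":1,"xyz":[-60,-90,-155],"angular":[0,0,0]},{"jaw":1,"xyz":[-132,-187,-155],"angular":[0,0,0]},{"jaw":1,"xyz":[-132,-187,-155],"angular":[0,0,0]},{"jaw":1,"xyz":[-132,-187,-155],"angular":[0,0,0]},{"jaw":1,"xyz":[-132,-187,-155],"angular":[0,0,0]},{"jaw":1,"xyz":[-132,-187,-155],"angular":[0,0,0]},{"jaw":1,"xyz":[-132,-187,-155],"angular":[0,0,0]}]' | tail -c 300
python3 - <<'E'
from h import *
print(np.round(ctrl.read_state()['qpos'],2))
for c in ['wrist','top']:
    im,d=viewer.get_image(c)
    if c=='wrist': save('w6',im)
    r=silhouettes(c,'mandrel')
    for q in r[:1]:
        mk=cv2.erode(q['pixels'].astype(np.uint8),np.ones((3,3)))>0
        p=cloud(c,d,mk);p=p[(p[:,2]>4)&(p[:,2]<32)]
        mu=np.median(p,0)[:2]; a=np.linalg.svd(p[:,:2]-p[:,:2].mean(0),full_matrices=False)[2][0]; a=a*np.sign(a[1]); mu=p[:,:2].mean(0)
        t=(p[:,:2]-mu)@a; n=(p[:,:2]-mu)@np.array([a[1],-a[0]])
        print(c,q['score'],len(p),'ang',np.degrees(np.arctan2(a[1],a[0])),'thick end',mu+a*t.max(),'thin',mu+a*t.min(),'L',np.ptp(t))
        for tt in np.linspace(t.min()+8,t.max()-8,8):
            k=abs(t-tt)<6; lo,hi=np.percentile(n[k],[2,98]); c0=mu+a*tt+np.array([a[1],-a[0]])*(lo+hi)/2; print(np.round(c0,1),round(hi-lo,1),round(np.percentile(p[k,2],95),1))
E
```

```text
clock: 10.32
eef_pos: [431.3, 58.9, 220.1]
tool_rot: [3.141, -0.001, 0.105]
force: [-0.4, 0.3, -0.3]
width: 85.5
gripper_force: 0.0
[-0.3   0.38  0.13  2.13 -0.08  0.64 -1.58]
wrist 0.91 8909 ang 93.41842520870514 thick end [448.47430853 201.90277795] thin [465.75615442 -87.41221335] L 289.83068572019835
[464.8 -79.5] 10.6 13.4
[462.6 -40.4] 12.5 15.6
[460.1  -1.4] 15.2 17.5
[457.9  37.7] 16.7 19.4
[455.3  76.7] 19.2 21.4
[453.4 115.8] 21.3 23.5
[451.  154.8] 20.0 24.1
[448.1 193.9] 22.1 25.4
top 0.72 211 ang 93.40106449384567 thick end [448.9368196  197.26262083] thin [465.74366476 -85.54001512] L 283.3016077383659
[464.6 -77.6] 5.2 17.0
[463.5 -39.4] 7.7 17.5Traceback (most recent call last):
  File "<stdin>", line 14, in <module>
    return _quantile_unchecked(
        a, q, axis, out, overwrite_input, method, keepdims, weights)
    return _ureduce(a,
                    func=_quantile_ureduce_func,
    ...<5 lines>...
                    overwrite_input=overwrite_input,
                    method=method)
    r = func(a, **kwargs)
    result = _quantile(arr,
                       quantiles=q,
    ...<2 lines>...
                       out=out,
                       weights=wgt)
    slices_having_nans = np.isnan(arr[-1, ...])
                                  ~~~^^^^^^^^^
IndexError: index -1 is out of bounds for axis 0 with size 0
```

View pics/w6.png

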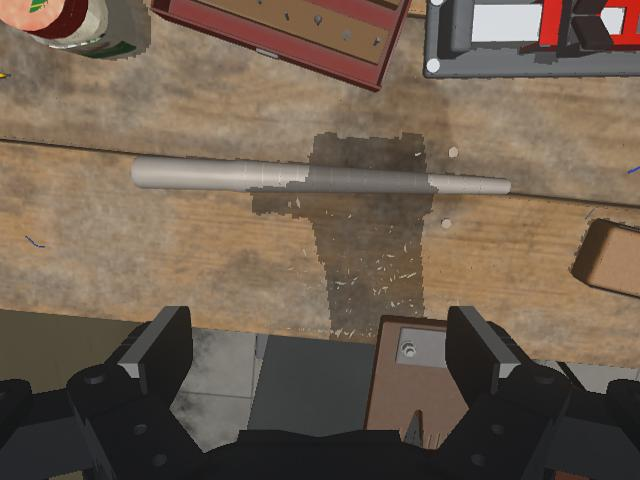

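The mandrel lies at rows 170–190, thick end at (135,172), thin end at (510,186); nothing is within gripper reach of its balance point, about (455,88). I'll rotate and descend over it.

```bash
python3 -m creep '[{"jaw":1,"xyz":[27,-26,20],"angular":[0,0,-0.17]},{"jaw":1,"xyz":[27,-26,40],"angular":[0,0,-0.34]},{"jaw":1,"xyz":[27,-26,60],"angular":[0,0,-0.51]},{"jaw":1,"xyz":[27,-26,80],"angular":[0,0,-0.68]},{"jaw":1,"xyz":[27,-26,100],"angular":[0,0,-0.85]},{"jaw":1,"xyz":[27,-26,120],"angular":[0,0,-1.02]},{"jaw":1,"xyz":[27,-26,130],"angular":[0,0,-1.19]},{"jaw":1,"xyz":[27,-26,130],"angular":[0,0,-1.36]},{"jaw":1,"xyz":[27,-26,130],"angular":[0,0,-1.525]},{"jaw":1,"xyz":[27,-26,130],"angular":[0,0,-1.525]},{"jaw":1,"xyz":[27,-26,130],"angular":[0,0,-1.525]},{"jaw":1,"xyz":[27,-26,130],"angular":[0,0,-1.525]}]' | tail -c 300
```

```text
clock: 12.02
eef_pos: [454.5, 88.6, 90.1]
tool_rot: [3.141, 0.0, 1.63]
force: [-0.1, -0.2, 0.0]
width: 85.4
gripper_force: 0.0
```

```bash
python3 -m creep '[{"jaw":1,"xyz":[0,0,40],"angular":[0,0,0]},{"jaw":1,"xyz":[0,0,60],"angular":[0,0,0]},{"jaw":1,"xyz":[0,0,67],"angular":[0,0,0]},{"jaw":1,"xyz":[0,0,67],"angular":[0,0,0]},{"jaw":1,"xyz":[0,0,67],"angular":[0,0,0]}]' | tail -c 300
```

```text
clock: 12.65
eef_pos: [454.7, 88.8, 23.5]
tool_rot: [3.141, -0.0, 1.631]
force: [-0.2, -0.0, -0.3]
width: 85.4
gripper_force: 0.0
```

```bash
python3 -m creep '[{"jaw":-1,"xyz":[0,0,0],"angular":[0,0,0]},{"jaw":-1,"xyz":[0,0,0],"angular":[0,0,0]},{"jaw":-1,"xyz":[0,0,0],"angular":[0,0,0]},{"jaw":-1,"xyz":[0,0,0],"angular":[0,0,0]},{"jaw":-1,"xyz":[0,0,0],"angular":[0,0,0]},{"jaw":-1,"xyz":[0,0,0],"angular":[0,0,0]},{"jaw":-1,"xyz":[0,0,0],"angular":[0,0,0]},{"jaw":-1,"xyz":[0,0,0],"angular":[0,0,0]}]' | tail -c 300
```

```text
clock: 13.65
eef_pos: [454.4, 88.6, 23.6]
tool_rot: [3.141, 0.0, 1.632]
force: [-0.8, -0.3, 6.0]
width: 20.6
gripper_force: 58.6
```

```bash
python3 -m creep '[{"jaw":-1,"xyz":[0,0,-8],"angular":[0,0,0]},{"jaw":-1,"xyz":[0,0,-20],"angular":[0,0,0]},{"jaw":-1,"xyz":[0,0,-40],"angular":[0,0,0]},{"jaw":-1,"xyz":[0,0,-40],"angular":[0,0,0]},{"jaw":-1,"xyz":[0,0,-40],"angular":[0,0,0]}]' | tail -c 300
python3 - <<'E'
from h import *
im,d=viewer.get_image('scene')
q=silhouettes('scene','mandrel')[0]
p=cloud('scene',d,cv2.erode(q['pixels'].astype(np.uint8),np.ones((3,3)))>0);p=p[(p[:,2]>5)&(p[:,2]<100)]
print(q['score'],len(p),ctrl.read_state()['force'],ctrl.read_state()['torque'])
for y in range(-120,260,25):
    k=abs(p[:,1]-y)<8
    if k.sum()>3: print(y,k.sum(),np.round(np.median(p[k],0),1), np.round(np.percentile(p[k,2],[5,95]),1))
E
```

```text
clock: 14.28
eef_pos: [454.3, 88.4, 63.0]
tool_rot: [3.142, 0.0, 1.631]
force: [-0.5, 0.2, -4.2]
width: 20.6
gripper_force: 59.5
0.87 525 [-0.29366356  0.0219613  -4.09727892] [-0.01584706  0.0319481   0.01686163]
-95 7 [460.7 -88.7  49.5] [46.1 50.2]
-70 37 [459.7 -70.9  50.2] [46.9 51.9]
-45 35 [458.4 -44.1  52. ] [49.3 54.3]
-20 40 [456.1 -20.   53.2] [49. 56.]
5 48 [455.1   5.8  53.9] [51.1 56.3]
30 53 [453.3  30.3  55.2] [50.3 57.7]
55 56 [450.2  55.   56.2] [49.6 59.8]
80 44 [450.2  77.4  58.5] [51.7 61.2]
155 6 [440.9 151.1  57.8] [56.1 59.7]
```

The bar is held level at its balance point, with almost no torque. I'll lift to about 0.2 m and carry it across.

```bash
python3 -m creep '[{"jaw":-1,"xyz":[0,0,-40],"angular":[0,0,0]},{"jaw":-1,"xyz":[0,0,-85],"angular":[0,0,0]},{"jaw":-1,"xyz":[0,0,-130],"angular":[0,0,0]},{"jaw":-1,"xyz":[-20,8,-155],"angular":[0,0,0]},{"jaw":-1,"xyz":[-60,26,-155],"angular":[0,0,0]},{"jaw":-1,"xyz":[-105,45,-155],"angular":[0,0,-0.02]},{"jaw":-1,"xyz":[-150,65,-155],"angular":[0,0,-0.045]},{"jaw":-1,"xyz":[-195,84,-155],"angular":[0,0,-0.045]},{"jaw":-1,"xyz":[-235,102,-155],"angular":[0,0,-0.045]},{"jaw":-1,"xyz":[-262,114,-155],"angular":[0,0,-0.045]},{"jaw":-1,"xyz":[-273,118,-155],"angular":[0,0,-0.045]},{"jaw":-1,"xyz":[-273,118,-155],"angular":[0,0,-0.045]}]' | tail -c 300
python3 -m creep '[{"jaw":-1,"xyz":[0,0,0],"angular":[0,0,0]},{"jaw":-1,"xyz":[0,0,0],"angular":[0,0,0]}]' | tail -c 300
python3 - <<'E'
from h import *
s=np.array([-.1045,.9945]); b=np.array([587.3,-163.7]);n=np.array([s[1],-s[0]])
for c in ['top','scene']:
    im,d=viewer.get_image(c)
    if c=='scene': save('s7',im[150:450,200:600])
    q=silhouettes(c,'mandrel')
    if not q: print(c,'none');continue
    p=cloud(c,d,cv2.erode(q[0]['pixels'].astype(np.uint8),np.ones((2,2)))>0);p=p[(p[:,2]>150)]
    X=(p[:,:2]-b)@s-10;Y=(p[:,:2]-b)@n
    print(c,q[0]['score'],np.round([X.min(),X.max()],1))
    for x in range(-210,130,30):
        k=abs(X-x)<10
        if k.sum()>3: print(x,k.sum(),np.round(np.percentile(Y[k],[5,95]),1),np.round(np.percentile(p[k,2],[5,95]),1))
E
```

```text
clock: 15.88
eef_pos: [588.1, -176.3, 217.2]
tool_rot: [-3.14, -0.001, 1.676]
force: [0.1, 1.7, -2.9]
width: 20.8
gripper_force: 60.1
clock: 16.12
eef_pos: [588.6, -175.0, 218.4]
tool_rot: [-3.141, -0.0, 1.679]
force: [-1.2, -0.1, -4.4]
width: 20.9
gripper_force: 60.1
top 0.72 [-14.3  91. ]
0 102 [-10.4   8.1] [210.7 219.5]
30 98 [-9.7  7.7] [210.3 220.7]
60 103 [-10.5   8.2] [211.4 221.6]
90 55 [-10.1   8.1] [212.7 221.4]
scene 0.69 [-200.1   87.6]
-180 114 [-7.5  1.2] [200.2 208.1]
-150 140 [-8.7  1.5] [198.7 209.4]
-120 128 [-9.5  1.7] [202.2 211.3]
-90 138 [-10.6   1.8] [202.5 212.7]
-60 136 [-11.7   1. ] [203.4 214.1]
-30 61 [-11.9   2.1] [205.1 215.4]
30 33 [-13.4 -10.9] [202.9 212.2]
60 117 [-13.5  -0.2] [205.7 218.4]
90 41 [-13.6  -0.2] [206.6 218.7]
```

```bash
python3 -m creep '[{"jaw":-1,"xyz":[0,1,30],"angular":[0,0,0]},{"jaw":-1,"xyz":[0,1,70],"angular":[0,0,0]},{"jaw":-1,"xyz":[0,1,100],"angular":[0,0,0]},{"jaw":-1,"xyz":[0,1,112],"angular":[0,0,0]},{"jaw":-1,"xyz":[0,1,116],"angular":[0,0,0]},{"jaw":-1,"xyz":[0,1,120],"angular":[0,0,0]},{"jaw":-1,"xyz":[0,1,123],"angular":[0,0,0]},{"jaw":-1,"xyz":[0,1,126],"angular":[0,0,0]},{"jaw":-1,"xyz":[0,1,126],"angular":[0,0,0]},{"jaw":-1,"xyz":[0,1,126],"angular":[0,0,0]}]' | tail -c 300
```

```text
clock: 17.58
eef_pos: [589.9, -176.5, 92.3]
tool_rot: [3.141, 0.0, 1.677]
force: [-0.1, -0.2, -3.6]
width: 20.4
gripper_force: 60.1
```

```bash
python3 -m creep '[{"jaw":-1,"xyz":[0,0,1],"angular":[0,0,0]},{"jaw":-1,"xyz":[0,0,2],"angular":[0,0,0]},{"jaw":-1,"xyz":[0,0,3],"angular":[0,0,0]},{"jaw":-1,"xyz":[0,0,3],"angular":[0,0,0]}]' | tail -c 300
python3 -m creep '[{"jaw":-1,"xyz":[0,0,1],"angular":[0,0,0]},{"jaw":-1,"xyz":[0,0,1],"angular":[0,0,0]}]' | tail -c 260
```

```text
clock: 18.08
eef_pos: [589.3, -176.6, 89.9]
tool_rot: [-3.141, 0.001, 1.677]
force: [-3.9, 0.4, 4.3]
width: 20.8
gripper_force: 61.1
clock: 18.32
eef_pos: [589.3, -176.6, 89.7]
tool_rot: [-3.141, 0.001, 1.677]
force: [-6.5, 0.0, 11.7]
width: 20.3
gripper_force: 61.8
```

```bash
python3 - <<'E'
from h import *
im,d=viewer.get_image('scene'); save('s8',cv2.resize(im[230:400,310:480],None,fx=3.5,fy=3.5))
E
```

```text
(no output)
```

View pics/s8.png

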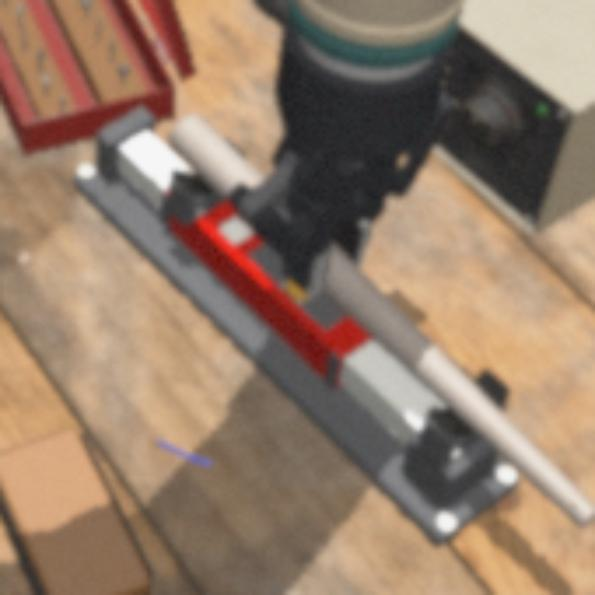

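The bar lies in both Vs (sleeve fork at (190,195), fixed fork at (450,430)) and is leaning on the far flank: the force is -x. I'll ease it 2 mm to the near side.

```bash
python3 -m creep '[{"jaw":-1,"xyz":[0,-1,-1],"angular":[0,0,0]},{"jaw":-1,"xyz":[0,-2,-1],"angular":[0,0,0]},{"jaw":-1,"xyz":[0,-2,-1],"angular":[0,0,0]}]' | tail -c 260
python3 -m creep '[{"jaw":-1,"xyz":[0,0,1],"angular":[0,0,0]},{"jaw":-1,"xyz":[0,0,1.5],"angular":[0,0,0]},{"jaw":-1,"xyz":[0,0,1.5],"angular":[0,0,0]}]' | tail -c 260
```

```text
clock: 18.75
eef_pos: [587.8, -176.7, 88.8]
tool_rot: [-3.142, -0.0, 1.677]
force: [-1.4, 0.4, -2.3]
width: 20.5
gripper_force: 60.3
clock: 19.12
eef_pos: [587.8, -176.7, 88.5]
tool_rot: [3.142, 0.001, 1.677]
force: [-2.7, 0.4, 7.4]
width: 20.4
gripper_force: 61.3
```

```bash
python3 -m creep '[{"jaw":-1,"xyz":[0,-1,-0.3],"angular":[0,0,0]},{"jaw":-1,"xyz":[0,-1,-0.3],"angular":[0,0,0]},{"jaw":-0.4,"xyz":[0,-1,-0.3],"angular":[0,0,0]},{"jaw":-0.3,"xyz":[0,-1,-0.3],"angular":[0,0,0]},{"jaw":-0.1,"xyz":[0,-1,-0.3],"angular":[0,0,0]},{"jaw":0.1,"xyz":[0,-1,-0.3],"angular":[0,0,0]},{"jaw":0.1,"xyz":[0,-1,-0.3],"angular":[0,0,0]},{"jaw":0.1,"xyz":[0,-1,-0.3],"angular":[0,0,0]}]' | tail -c 260
python3 -m creep '[{"jaw":0.1,"xyz":[0,0,-10],"angular":[0,0,0]},{"jaw":0.1,"xyz":[0,0,-25],"angular":[0,0,0]},{"jaw":0.1,"xyz":[0,0,-60],"angular":[0,0,0]},{"jaw":0.1,"xyz":[0,0,-110],"angular":[0,0,0]},{"jaw":0.1,"xyz":[-60,-60,-150],"angular":[0,0,0]},{"jaw":0.1,"xyz":[-60,-120,-180],"angular":[0,0,0]},{"jaw":0.1,"xyz":[-60,-150,-180],"angular":[0,0,0]},{"jaw":0.1,"xyz":[-60,-150,-180],"angular":[0,0,0]},{"jaw":0.1,"xyz":[-60,-150,-180],"angular":[0,0,0]}]' | tail -c 260
python3 - <<'E'
from h import *
s=np.array([-.1045,.9945]); b=np.array([587.3,-163.7]);n=np.array([s[1],-s[0]])
for c in ['top','scene','wrist']:
    im,d=viewer.get_image(c); save('f_'+c,im)
    q=silhouettes(c,'mandrel')
    if not q: print(c,'none');continue
    p=cloud(c,d,cv2.erode(q[0]['pixels'].astype(np.uint8),np.ones((2,2)))>0);p=p[(p[:,2]>62)&(p[:,2]<100)]
    X=(p[:,:2]-b)@s-10;Y=(p[:,:2]-b)@n
    if len(p)<9: print(c,len(p)); continue
    print(c,q[0]['score'],np.round([X.min(),X.max()],1))
    for x in range(-180,100,60):
        k=abs(X-x)<10
        if k.sum()>3: print(x,k.sum(),np.round(np.percentile(Y[k],[5,95]),1),np.round(np.percentile(p[k,2],[5,95]),1))
a=cv2.imread('pics/f_top.png');e=cv2.imread('pics/f_scene.png')
A=cv2.resize(a[170:260,340:490],(600,360));B=cv2.resize(e[240:390,300:480],(600,500))[120:360]
cv2.imwrite('pics/f.png',np.vstack([A,B]))
E
```

```text
clock: 20.12
eef_pos: [586.8, -176.8, 87.9]
tool_rot: [3.142, -0.0, 1.677]
force: [0.6, -0.2, -0.1]
width: 47.0
gripper_force: 0.0
clock: 21.25
eef_pos: [444.8, -252.4, 269.0]
tool_rot: [3.139, 0.001, 1.677]
force: [-0.2, -0.1, -0.1]
width: 46.8
gripper_force: 0.0
top 0.78 [-197.5   86.1]
-180 33 [-4.2  3.6] [73.7 78.7]
-120 56 [-7.4  5.7] [74.2 82.5]
-60 67 [-9.3  6. ] [75.5 86.4]
0 76 [-10.5   7.4] [82.4 90.1]
60 75 [-11.5   5.8] [82.5 91.3]
scene none
wrist 0.66 [-198.8   63.9]
-180 347 [-6.1  4.3] [71.4 77.1]
-120 528 [-8.4  5.5] [73.7 80.8]
-60 784 [-10.8   5.6] [75.5 84.4]
0 1115 [-13.1   6.2] [77.1 88.1]
60 792 [-13.7   5.7] [78.8 89.6]
```

View pics/f.png

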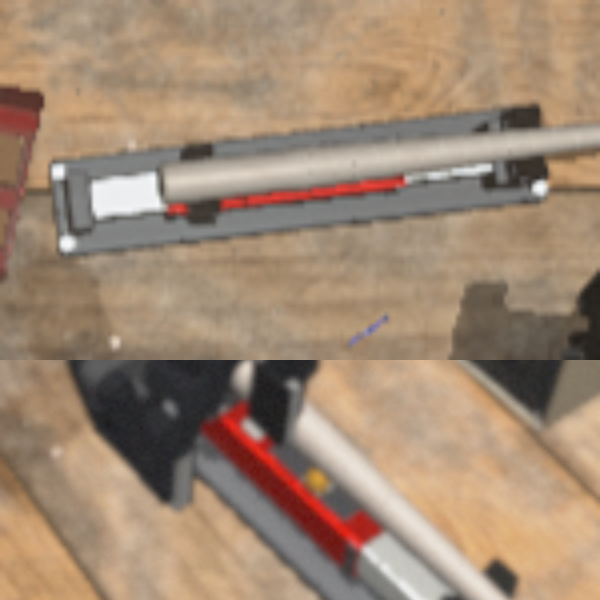

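The bar is seated in both forks: its top is about 90 mm at the sleeve fork and 80 mm at the fixed fork, as expected. The balance point is within a few mm of the middle, the button is up at (318,480) and the arm is clear.

```bash
python3 -c "
from cell import ctrl
print(ctrl.finish_job())"
```

```text
the job is handed in; nothing more can be done
None
```

The job is handed in at about 21 s: the sleeve is locked in its second hole with the button up, the mandrel is at rest in both forks with its balance point within a few mm of the middle, and the arm touched none of the other things.

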